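# Tap a turning blank true on the faceplate and drop the hold-down arm

### The arm

A 6-joint arm with a two-finger parallel gripper is mounted at the origin on the work surface; the furniture and walls round the work are solid. World frame = base frame: x ahead of the robot, y to its left, z up, the work surface at z = 0. Lengths are in m, angles in rad, forces in N, time in s.
With the tool pointing down it reaches from about 0.25 to 0.725 m from the base axis. Payload 4 kg.
Tool frame: the origin (TCP) lies on the centre line of the jaws, within the pads' length; the fingertips stand 11 mm ahead of it and the grasp point (between the pads) lies 8 mm behind it (nose_length is the distance from the TCP to the fingertips, in m); z points along the fingers, y is the direction in which the jaws open and shut (so a half turn about z gives the same grasp; the last joint's range is limited). The gripper opens to 85 mm and grips with 20 to 120 N. Pads are 22 mm wide; open, the fingers measure 114 mm over their backs; the gripper's body (76 mm by 85 mm) begins 54 mm behind the grasp point. The pads swing forward as they close: fully open they stand 13 mm farther back than shut.
Start: joints at [-1.173, 0.241, 0.005, 1.335, 0, 1.571], TCP at [0.194, -0.461, 0.242] pointing down, gripper open.
Joint ranges: [-2.72, 2.72], [-1.05, 1.87], [-1.09, 1.28], [-1.99, 2.15], [-1.42, 1.44], [-3.14, 3.14]. Speed limits (rad/s): [2.79, 2.79, 3.14, 3.14, 3.14, 3.14].

### API

Orientations are given as a unit quaternion [w, x, y, z].
In Python, from station import * gives the robot as it stands.
- The arm moves only by the tool arm_command, never from a script. Its argument "commands" is a list that holds one entry, the list of rows, each a list of 6 numbers: the shift along the tool's x, y, z in cm, then the turn, a rotation vector about the tool's x, y, z in degrees. A call has 1 to 10 rows; each row is the pose to reach, as a shift and turn from the pose measured when the call began, along the tool's axes at that moment; what a row does not reach only later rows make up. A row lasts 1/8 s, in which the tool goes at most 62.5 mm and 10.7 degrees, less where a joint would pass 70% of its speed; a pose out of reach is approached as far as the arm can. A call with a gripper value outside its range is refused whole. "claw" is the closure, from 0 (fully open) to 1 (shut), set as the call begins (left out, the last holds). The fingers move at their own pace and stop on an object; "force" is the grip in N (left out, the last holds). Time passes only in rows, so rows that repeat a pose let the fingers close. It gives the time, the measured TCP pose, the force and the opening at its end, in the units of the state.
- get_state(): the state, without advancing time (a new reading comes with each control period).
- capture(name): name is "side" or "top"; returns a dict with "frame" (480x640x3 uint8, blue, green, red), "z_map" (480x640 float32, m along the optical axis (not along the pixel's ray), 0 where there is no reading), "fx", "fy", "cx", "cy" (pixels), "k1" (the pictures are not rectified: a ray, as slopes to the right and down, at radius r is drawn at 1 + k1 r^2 times it, then the intrinsics apply), "extrinsics" (4x4, takes a point from camera to world coordinates). Camera axes: x right, y down, z forward; pixel columns grow to the right and rows downward; lengths in m; the calibration is good to about 2 mm. A picture is of the moment at which its call begins.
- close_job(): hands the job in, once; it reports no verdict.
Trained networks look in a picture, given as the dict that the camera call returned (one of the last four; its "shot" number tells which), for a name from the list of things; names that differ only in an ending like _2 or _b are one class to them, and where a whole thing is asked for, a point or a joint stands for the part that bears it (a point fixed in the world has none). Each returns a list of dicts, best first, with "confidence" (0 to 1); they miss things now and then, are a little off and sometimes report something else, mostly with a low value. They report only what shows in the picture. A call takes as long as a camera call. They do not tell look-alikes from the thing itself.
- boxes_of(picture, target): "bbox" ([left, top, width, height] in pixels, round what is visible of it).
- mark_of(picture, target): "point" ([row, column] in pixels: a listed point, or the origin of a listed thing).
The state is a dict: "t": time; "joint_pos": joint angles; "joint_velocities": joint speeds; "joint_efforts": joint torques, N m; "position": TCP position; "orientation": TCP orientation; "wrist_force": force on the tool from outside, world axes, zero at the start; "torque": the same for the moment, N m; "finger_gap": finger opening in m.
Only numpy, scipy, OpenCV 4.12 (cv2) and the standard library are available. Lean on these libraries where they do the work, as an engineer would, in place of code of your own. Each camera call takes 0.05 s, during which the arm holds its last target.

### The job

The round wooden turning blank lies off-centre on the steel faceplate of the glue-up stand. With the hold-down arm still up, slide the blank along the plate with light taps from one side and the other, never lifting it, until it sits centred on the scribed rings and cross; then let go of it and swing the arm fully down into its fork, so that the arm's nose stands in the blank's centre hole. Leave the arm down and the things round the stand where they are.

Things in the scene. Friction and masses are not known exactly. Their poses are not given: they have to be found in the camera images.
- stand: the fixed glue-up stand: plywood base, 200 mm along its x, 290 mm along its y, top 18 mm above the bench, with the faceplate in its middle and two steel posts on its y axis. Origin at the middle of the base's underside, on the bench; z up, y from the hinge post towards the fork post, x square to the hold-down arm
- plate_center (a point): centre of the steel faceplate's top face, 28 mm above the bench, where the scribed cross lines meet; axes as the stand's. The faceplate is a fixed round disc 170 mm across, with scribed rings 100, 130 and 156 mm across. The two posts leave no room to tap the blank straight along the stand's y from outside, only from the x sides and obliquely
- blank_center (a point): centre (half-way up) of the loose blank: a flat round disc of pale hardwood, 100 mm across, 24 mm thick, with a 20 mm through hole in its middle, lying on the faceplate; its z axis is up. About 0.2 kg; too wide to grasp, it slides when pushed (1 to 3.5 N, it varies). Centred, its edge lies on the 100 mm ring
- fork (a point): where the arm's bar comes to rest in the fork post, 64.5 mm above the bench, 105 mm from the plate's centre along the stand's y. The post is fixed steel, 38 mm along the stand's x, 22 mm along its y, top 80 mm above the bench
- press (a joint): hold-down arm, in rad: 0 = fully down, level, its bar resting in the fork; grows as it swings up towards and past the vertical over the hinge post (1.57 = upright). The hinge is stiff, about 0.55 N m, and stays where it is left
- press_pin (a point): middle of the arm's hinge pin, 105 mm from the plate's centre along the stand's -y, 56 mm above the bench, in a fixed steel post 39 mm along x, 26 mm along y, top 64 mm above the bench. Axes as the stand's; the arm turns about x. The arm is a steel bar 18 mm wide, 14 mm thick; its centreline runs 15.5 mm above the pin when down
- press_nose (a point): round end of the arm's nose, a steel pin 9 mm across under the bar, 105 mm from the hinge pin; with the arm down it points down and stands over the plate's centre, 17 mm above the plate: 7 mm deep in the hole of a centred blank
- press_knob (a point): centre of the black ball knob, 32 mm across, on the arm's end: 252 mm along the bar from the pin, on its centreline. With the arm at angle q it lies 252 cos q - 15.5 sin q mm from the pin along the stand's y and 252 sin q + 15.5 cos q mm above the pin
- glue_bottle: white glue squeeze bottle with an orange tip, 49 mm across, 156 mm high, standing behind the stand; origin at the middle of its underside; bystander
- varnish_jar: amber varnish jar with a black lid, 56 mm across, 82 mm high, standing behind the stand; origin at the middle of its underside; bystander
- mallet: small hammer with ash handle, lying, 243 mm along its x, 92 mm along its y, 23 mm high, on the robot's side of the stand; bystander
- offcut: maple offcut, 45 x 140 x 35 mm, lying on the fork side of the stand; origin at the middle of its underside, long along its y; bystander
- sand_block: dark brown sanding block, 39 x 72 x 27 mm, lying on the robot's side of the stand; origin at the middle of its underside; bystander
Things that resemble listed ones, but are neither listed nor needed, are in the scene too. Of the things shaped like the part that bears blank_center, the wooden one is meant.

How it is judged:
On the way:
1. the blank lies still, centred on the plate within 5 mm, untouched by the fingers, with the arm still up (horizontal distance between blank_center and plate_center below 0.005 m and value of joint press above 1.2 rad and contact force between the fingers and blank below 0.1 N and linear speed of blank below 0.01 m/s), for 0.2 s.
At the end, for the whole second after the job is handed in: the blank lies flat and still with its centre within 5 mm of the plate's centre, and the arm is down (within 0.025 rad of its stop in the fork) and at rest, its nose in the blank's hole (horizontal distance between blank_center and plate_center below 0.005 m and value of joint press below 0.025 rad and linear speed of blank below 0.01 m/s and angle between blank_center's own z axis and vertical below 0.03 rad and velocity of joint press below 0.02 rad/s); the robot touches nothing.
It fails at once if the blank is lifted more than 10 mm off the plate or tipped (z of blank_center in the frame of plate_center above 0.022 m or angle between blank_center's own z axis and vertical above 0.2 rad).
It fails at once if the blank is knocked off the faceplate (horizontal distance between blank_center and plate_center above 0.08 m).
It fails at once if a bystander is moved more than 20 mm (distance of any of glue_bottle, varnish_jar, mallet, offcut, sand_block from where it was at the start of the episode above 0.02 m).
It fails at once if the fingers press on the blank with more than 30 N (contact force between the fingers and blank above 30 N).
It also fails if it takes over 67 s, if anything falls off the work surface, if the arm or the gripper's body presses on something with over 40 N, if the wrist force passes 120 N, or if a joint passes its speed limit or range.

## Working session

There is one attempt and no reset: what is moved stays moved. The work goes in short steps, Python scripts to look and compute and a tool call to move; the robot and the scene stay as the last step left them, time stands still between calls to the robot, and variables do not carry over. Pictures are saved under pics/ and viewed, and the job is handed in when it is done.

Besides the shell and the picture viewer there is one more tool, called after "Call:" by a JSON object that holds its "name" and its "arguments", one argument or row to a line. arm_command: Moves the arm, as the interface text tells. Its arguments: {"type":"object","properties":{"commands":{"type":"array","items":{"type":"array","items":{"type":"array","items":{"type":"number"}}}},"claw":{"type":"number"},"force":{"type":"number"}},"required":["commands"]}

```bash
ls; mkdir -p pics; python3 - <<'E'
from station import *
import cv2,pickle
s=get_state();print(s)
for n in("side","top"):
    c=capture(n);cv2.imwrite(f"pics/{n}0.png",c["frame"]);pickle.dump(c,open(f"{n}0.pkl","wb"))
    print(n,{k:c[k] for k in c if k not in("frame","z_map")})
    for t in["stand","plate_center","blank_center","fork","press_pin","press_nose","press_knob"]:
        try:print(t,[(m["point"],round(m["confidence"],2)) for m in mark_of(c,t)][:4])
        except Exception as e:print(t,e)
    print([(b["bbox"],b["confidence"]) for b in boxes_of(c,"blank_center")])
E
```

```text
pics
{'t': 0.0, 'joint_pos': array([-1.17302202e+00,  2.41443137e-01,  3.72537603e-03,  1.33519286e+00,
       -1.59469124e-05,  1.57082101e+00]), 'joint_velocities': array([ 4.01095880e-04, -1.33701031e-03,  7.75559548e-05,  7.15090138e-04,
        1.35014816e-03, -6.60229273e-04]), 'joint_efforts': array([ 1.61585020e-03, -3.72320151e+01,  2.52407974e+01,  1.69173680e-02,
       -4.18131833e-05,  4.90799167e-06]), 'position': array([ 0.19344463, -0.4604058 ,  0.24139831]), 'orientation': array([-1.03473115e-03,  9.80288948e-01,  1.97566344e-01, -2.16698943e-04]), 'wrist_force': array([-1.018063  ,  0.12383063, -0.34715032]), 'torque': array([ 0.00595622, -0.02273142, -0.00284513]), 'finger_gap': 0.08516742760254249}
side {'fx': 500.09005978252435, 'fy': 500.09005978252435, 'cx': 316.09379336881733, 'cy': 241.87526126585863, 'k1': 0.01707859662734499, 'extrinsics': array([[-0.89125725, -0.19109461,  0.41127043,  0.08988152],
       [-0.45312043,  0.33824141, -0.82478762,  0.83468505],
       [ 0.01850378, -0.92145298, -0.38804898,  0.52091515],
       [ 0.        ,  0.        ,  0. 
[... 671 characters left out ...]
([[ 0.0154633 , -0.99159547,  0.12844968,  0.34277372],
       [-0.99987064, -0.01590357, -0.00240255, -0.1030007 ],
       [ 0.00442517, -0.12839591, -0.99171312,  1.69670019],
       [ 0.        ,  0.        ,  0.        ,  1.        ]]), 'shot': 2}
stand [([234.1, 307.9], 0.84)]
plate_center [([235.4, 303.3], 0.56)]
blank_center [([234.2, 298.2], 0.97), ([219.2, 466.8], 0.88), ([311.4, 201.5], 0.72), ([229.6, 340.4], 0.19)]
fork [([237.8, 259.8], 0.97), ([238.1, 305.6], 0.36)]
press_pin [([231.0, 339.6], 0.58)]
press_nose [([223.1, 340.4], 0.89)]
press_knob [([211.9, 358.8], 0.59)]
[([280.0, 216.0, 32.7, 37.6], 0.97), ([183.6, 293.5, 35.6, 35.1], 0.97), ([449.4, 201.0, 40.3, 35.6], 0.88)]
```

View pics/side0.png

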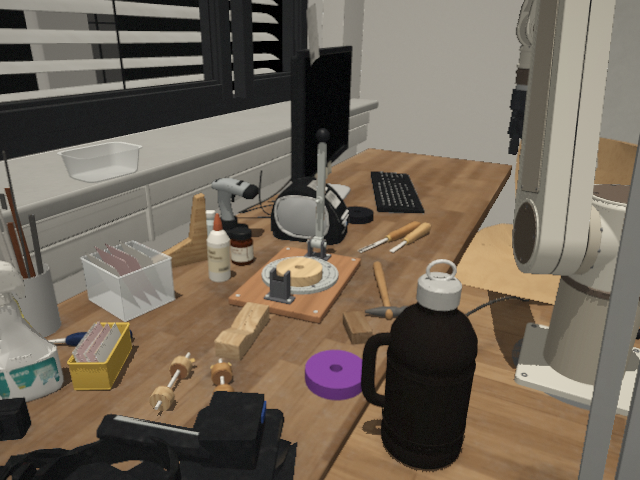

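View pics/top0.png

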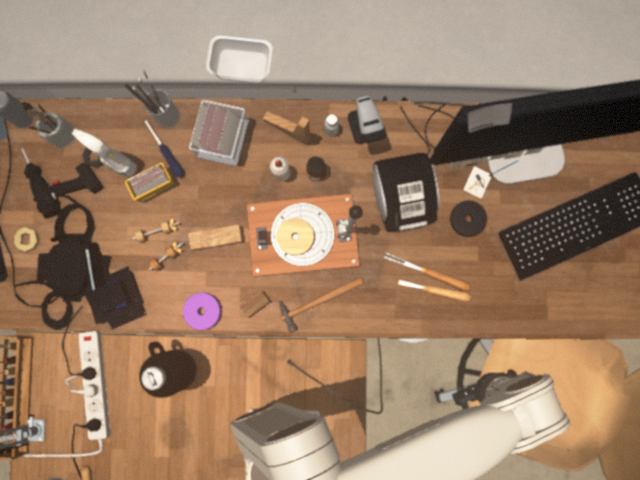

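```bash
python3 - <<'E'
import cv2
t=cv2.imread("pics/top0.png")[170:300,220:390];cv2.imwrite("pics/top0c.png",cv2.resize(t,None,fx=4.6,fy=4.6,interpolation=cv2.INTER_CUBIC))
t=cv2.imread("pics/side0.png")[190:320,230:400];cv2.imwrite("pics/side0c.png",cv2.resize(t,None,fx=4.6,fy=4.6,interpolation=cv2.INTER_CUBIC))
E
```

```text
(no output)
```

View pics/top0c.png

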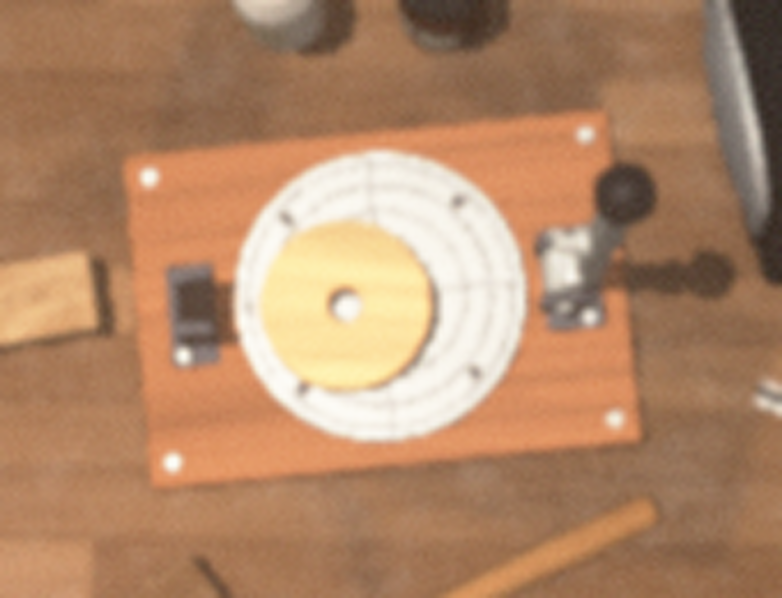

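View pics/side0c.png

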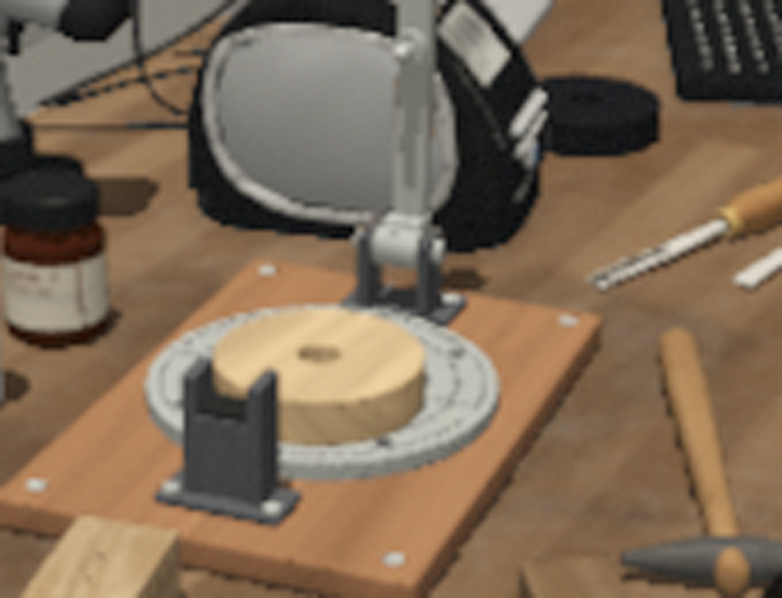

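The top picture shows three discs of this shape: a wooden one at (row 235, col 297), a purple one at (311, 201) and a black one at (219, 467). I take the wooden one, because it lies on the faceplate. The crops confirm this. It sits off-centre towards the fork, which is at image left and world +y.

```bash
cat > h.py <<'E'
import numpy as np,cv2,pickle
from scipy.optimize import least_squares
def project(c,P):
    T=np.linalg.inv(c["extrinsics"]);p=np.asarray(P)@T[:3,:3].T+T[:3,3]
    s=p[...,:2]/p[...,2:];r2=(s**2).sum(-1,keepdims=True);s=s*(1+c["k1"]*r2)
    return np.stack([c["fx"]*s[...,0]+c["cx"],c["fy"]*s[...,1]+c["cy"]],-1)
def unproj(c,uv,z):
    uv=np.atleast_2d(np.asarray(uv,float))
    d=np.stack([(uv[:,0]-c["cx"])/c["fx"],(uv[:,1]-c["cy"])/c["fy"]],-1);s=d.copy()
    for _ in range(20): s=d/(1+c["k1"]*(s**2).sum(-1,keepdims=True))
    r=np.c_[s,np.ones(len(s))]@c["extrinsics"][:3,:3].T;o=c["extrinsics"][:3,3]
    return o+r*((z-o[2])/r[:,2])[:,None]
def circ(P):
    f=lambda q:np.hypot(P[:,0]-q[0],P[:,1]-q[1])-q[2]
    s=least_squares(f,[*np.median(P[:,:2],0),.06],loss="soft_l1",f_scale=.001);return s.x,np.std(s.fun)
def mask_blank(c):
    h=cv2.cvtColor(c["frame"],cv2.COLOR_BGR2HSV)
    return h
E
python3 - <<'E'
from h import *
c=pickle.load(open("top0.pkl","rb"))
f=c["frame"];h=cv2.cvtColor(f,cv2.COLOR_BGR2HSV)
for n,p in dict(blank=(235,285),plate=(220,320),base=(205,262),base2=(262,340)).items(): print(n,h[p],f[p])
# world rectified view at z=.028, 0.5mm/px
pl=unproj(c,[[303,235]],.028)[0];print("plate guess",pl)
bl=unproj(c,[[295.5,236]],.052)[0];print("blank guess",bl)
# screws z=.018
pts=np.array([[148,177],[585,134],[172,462],[615,419]])/4.6+np.array([220,170])
print(unproj(c,pts,.019))
W=unproj(c,pts,.019);m=W.mean(0);print("mean",m)
v=(W[0]-W[1])+(W[2]-W[3]);print("yaw y-axis",np.degrees(np.arctan2(-v[0],v[1])))
E
```

```text
blank [ 24  80 254] [174 238 254]
plate [ 21  17 243] [227 238 243]
base [ 11 140 221] [100 146 221]
base2 [ 11 140 221] [100 146 221]
plate guess [ 0.55998867 -0.04412442  0.028     ]
blank guess [ 0.55387076 -0.02512796  0.052     ]
[[ 0.63180894  0.09622836  0.019     ]
 [ 0.66177697 -0.16227853  0.019     ]
 [ 0.46308352  0.07699438  0.019     ]
 [ 0.49250221 -0.18173593  0.019     ]]
mean [ 0.56229291 -0.04269793  0.019     ]
yaw y-axis 6.549749300747655
```

```bash
cat >> h.py <<'E'
def masks(c):
    h=cv2.cvtColor(c["frame"],cv2.COLOR_BGR2HSV).astype(int)
    blank=((h[...,0]>=15)&(h[...,0]<=32)&(h[...,1]>42)&(h[...,2]>150))
    disc=((h[...,1]<=42)&(h[...,2]>130))|blank
    return blank.astype(np.uint8),disc.astype(np.uint8)
def comp(m,uv):
    n,l,s,ce=cv2.connectedComponentsWithStats(m)
    k=l[int(uv[1]),int(uv[0])]
    return (l==k).astype(np.uint8)
def rect(c,cen,z,half=.15,px=.0004):
    n=int(2*half/px);a=(np.arange(n)-n/2)*px
    X=cen[0]-a[:,None]+0*a[None];Y=cen[1]-a[None]+0*a[:,None]
    uv=project(c,np.stack([X,Y,0*X+z],-1)).astype(np.float32)
    return cv2.remap(c["frame"],uv[...,0],uv[...,1],cv2.INTER_CUBIC)
def edgefit(img,cen0,cen,R,px=.0004,sc=None,ang=None):
    """radial edge search in rectified image. returns circle fit in world"""
    g=sc(img).astype(np.float32);n=img.shape[0];P=[]
    A=np.radians(np.arange(0,360,3)) if ang is None else np.radians(ang)
    rr=np.arange(R-.009,R+.009,px/2)
    for a in A:
        x=cen[0]+rr*np.cos(a);y=cen[1]+rr*np.sin(a)
        col=(-(y-cen0[1])/px+n/2).astype(np.float32);row=(-(x-cen0[0])/px+n/2).astype(np.float32)
        v=cv2.remap(g,col[None],row[None],cv2.INTER_LINEAR)[0]
        v=cv2.GaussianBlur(v[None],(9,1),0)[0]
        d=np.gradient(v);k=np.argmax(np.abs(d[4:-4]))+4;P.append((x[k],y[k]))
    P=np.array(P)
    f=lambda q:np.hypot(P[:,0]-q[0],P[:,1]-q[1])-q[2]
    s=least_squares(f,[*cen,R],loss="soft_l1",f_scale=.0007)
    return s.x,np.median(np.abs(s.fun))
sat=lambda im:cv2.cvtColor(im,cv2.COLOR_BGR2HSV)[...,1]
E
python3 - <<'E'
from h import *
c0=np.array([.562,-.044])
for n in("top","side"):
    c=pickle.load(open(n+"0.pkl","rb"))
    im=rect(c,c0,.028);cv2.imwrite(f"pics/rp_{n}.png",im)
    ang=None if n=="top" else [a for a in range(0,360,3) if not(40<a<140)]
    for it,cc in enumerate([c0]):
        q=cc
        for _ in range(3): q,e=edgefit(im,c0,q[:2],.085,sc=sat,ang=ang)
    print(n,"plate",q.round(4),e.round(5))
    im=rect(c,c0,.052);cv2.imwrite(f"pics/rb_{n}.png",im)
    q=np.array([.555,-.024])
    for _ in range(4): q,e=edgefit(im,c0,q[:2],.05,sc=sat)
    print(n,"blank",q.round(4),e.round(5))
E
```

```text
top plate [ 0.5632 -0.0418  0.086 ] 0.00059
top blank [ 0.5536 -0.0239  0.0501] 0.00049
side plate [ 0.5644 -0.0392  0.0871] 0.00185
side blank [ 0.5589 -0.0225  0.0515] 0.00213
```

```bash
python3 - <<'E'
import cv2,numpy as np
a=[cv2.resize(cv2.imread(f"pics/{n}.png"),(400,300) if 0 else (400,400)) for n in("rp_top","rb_side")]
cv2.imwrite("pics/rr.png",np.hstack(a))
E
```

```text
(no output)
```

View pics/rr.png

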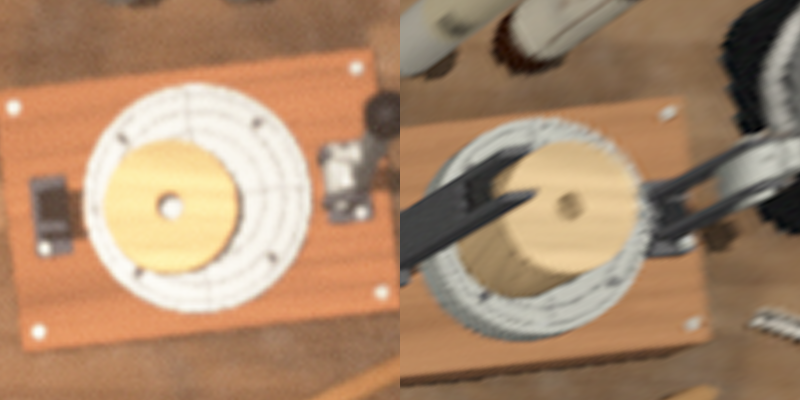

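```bash
cat >> h.py <<'E'
from scipy.spatial.transform import Rotation as Ro
YAW=np.radians(6.55);O=np.array([.5632,-.0418])
XH=np.array([np.cos(YAW),np.sin(YAW)]);YH=np.array([-np.sin(YAW),np.cos(YAW)])
def s2w(x,y):return O+x/1000*XH+y/1000*YH
def w2s(p):d=np.asarray(p)[:2]-O;return np.array([d@XH,d@YH])*1000
def goto(s,pos,psi):
    """row for tool pointing down, tool x at world yaw psi deg"""
    w,x,y,z=s["orientation"];R=Ro.from_quat([x,y,z,w])
    a=np.radians(psi);xt=[np.cos(a),np.sin(a),0];zt=[0,0,-1];yt=np.cross(zt,xt)
    Rt=Ro.from_matrix(np.c_[xt,yt,zt])
    d=R.inv().apply(np.asarray(pos)-s["position"])*100
    return np.r_[d,np.degrees((R.inv()*Rt).as_rotvec())].round(2)
E
python3 - <<'E'
from station import *
from h import *
s=get_state()
print(goto(s,[*s2w(-59.6,71),.2],-38.45), s2w(-59.6,71))
c=pickle.load(open("top0.pkl","rb"))
# press angle from knob & side camera marks
cs=pickle.load(open("side0.pkl","rb"))
for q in np.arange(1.3,2.0,.1):
    y=-105+252*np.cos(q)-15.5*np.sin(q);z=56+252*np.sin(q)+15.5*np.cos(q)
    P=[*s2w(0,y),z/1000];print(round(q,2),project(c,P).round(1),project(cs,P).round(1))
E
```

```text
[ 46.57 -32.82   4.23   0.    -0.    61.24] [0.49589004 0.02193798]
1.3 [321.2 215.5] [311.1 144. ]
1.4 [332.2 214.2] [315.3 139.9]
1.5 [343.3 213. ] [319.4 137.1]
1.6 [354.5 212. ] [323.3 135.6]
1.7 [365.4 211.2] [326.9 135.2]
1.8 [375.9 210.6] [330.4 136. ]
1.9 [385.9 210.2] [333.5 137.9]
```

Call:
{"name": "arm_command", "arguments": {
  "commands": [
    [[46.6,-32.8,4.2,0,0,61.2],[46.6,-32.8,4.2,0,0,61.2],[46.6,-32.8,4.2,0,0,61.2],[46.6,-32.8,4.2,0,0,61.2],[46.6,-32.8,4.2,0,0,61.2],[46.6,-32.8,4.2,0,0,61.2],[46.6,-32.8,4.2,0,0,61.2],[46.6,-32.8,4.2,0,0,61.2],[46.6,-32.8,4.2,0,0,61.2],[46.6,-32.8,4.2,0,0,61.2]]
  ],
  "claw": 0.65,
  "force": 20
}}

```text
t: 2.15
position: [0.3395, -0.2157, 0.2067]
orientation: [-0.024, 0.955, -0.296, 0.007]
wrist_force: [-0.3, 1.3, -0.4]
finger_gap: 0.03
```

```bash
python3 - <<'E'
from station import *
from h import *
s=get_state()
print(s["t"],s["position"],s["finger_gap"],s["joint_pos"])
print(goto(s,[*s2w(-59.6,71),.046],-38.45))
E
```

```text
2.15 [ 0.33953886 -0.21572443  0.20671269] 0.03001277709673047 [-0.60231641  0.06963177 -0.29623766  1.20662945  0.04994987  3.1408215 ]
[ -0.53 -27.6   17.47  -2.86   0.19   3.98]
```

Call:
{"name": "arm_command", "arguments": {
  "commands": [
    [[0,-10,0,0,0,-10],[0,-20,0,0,0,-20],[0,-24,0,0,0,-31],[0,-27,0,0,0,-42],[0,-27.6,0,0,0,-52],[0,-27.6,0,0,0,-63],[0,-27.6,0,0,0,-73],[0,-27.6,0,0,0,-84],[0,-27.6,0,0,0,-95],[0,-27.6,0,0,0,-105]]
  ]
}}

```text
t: 3.4
position: [0.4956, 0.0111, 0.2204]
orientation: [-0.009, 0.815, 0.579, 0.023]
wrist_force: [0.2, -0.9, 0.8]
finger_gap: 0.0302
```

```bash
python3 - <<'E'
from station import *
from h import *
s=get_state()
print(s["t"],s["position"],s["finger_gap"],s["joint_pos"])
print(goto(s,[*s2w(-59.6,71),.12],141.55))
E
```

```text
3.4 [0.49560389 0.0111155  0.2204051 ] 0.030224719339374935 [-0.00239181  0.22222279 -0.07762026  1.24414669  0.04206662  1.903574  ]
[  0.54  -0.45  10.07   2.29  -2.01 -70.71]
```

Call:
{"name": "arm_command", "arguments": {
  "commands": [
    [[0.5,-0.4,2,0.4,-0.4,-11],[0.5,-0.4,4,0.8,-0.8,-21],[0.5,-0.4,6,1.2,-1,-31],[0.5,-0.4,10,1.5,-1.2,-42],[0.5,-0.4,10,1.9,-1.5,-52],[0.5,-0.4,10,2.3,-1.8,-63],[0.5,-0.4,10,2.3,-2,-70.7],[0.5,-0.4,10.1,2.3,-2,-70.7],[0.5,-0.4,10.1,2.3,-2,-70.7]]
  ]
}}

```text
t: 4.53
position: [0.4962, 0.0211, 0.1196]
orientation: [-0.0, 0.33, 0.944, 0.0]
wrist_force: [0.0, -0.4, 0.5]
finger_gap: 0.0296
```

```bash
python3 - <<'E'
from station import *
from h import *
s=get_state()
print(s["t"],s["position"],s["finger_gap"],s["joint_pos"])
print(goto(s,[*s2w(-59.6,71),.046],141.55))
c=capture("side");cv2.imwrite("pics/side1.png",c["frame"][160:360,200:440].repeat(3,0).repeat(3,1))
E
```

```text
4.525 [0.49615376 0.02114733 0.11964754] 0.0295506776927977 [ 4.25278316e-02  3.24149932e-01 -2.17001512e-01  1.02992302e+00
  1.17018630e-04  7.16186855e-01]
[ 0.07  0.05  7.36 -0.01 -0.02 -0.15]
```

View pics/side1.png

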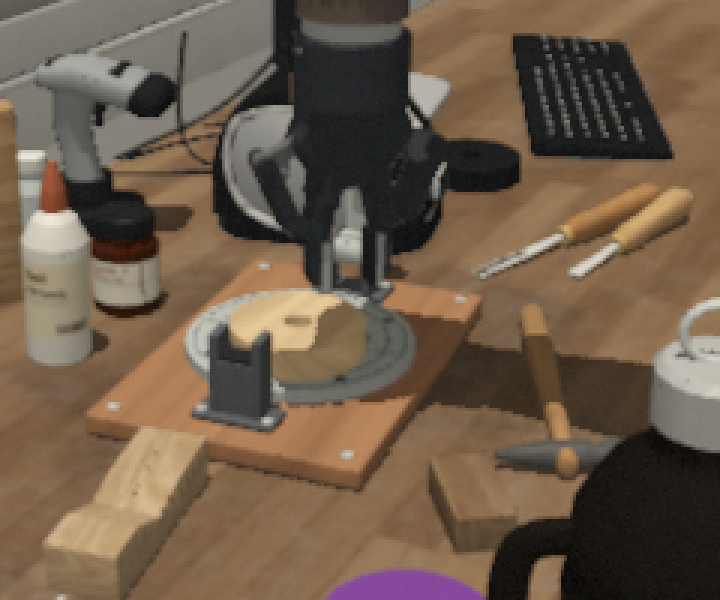

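The gripper hangs clear of the blank on the robot's side at about (345, 270), with the fork post at (245, 385). I'll go down now.

Call:
{"name": "arm_command", "arguments": {
  "commands": [
    [[0.1,0,2,0,0,0],[0.1,0,4,0,0,0],[0.1,0,6,0,0,0],[0.1,0,7.3,0,0,0],[0.1,0,7.4,0,0,0],[0.1,0,7.4,0,0,0]]
  ]
}}

```text
t: 5.32
position: [0.4959, 0.0218, 0.0462]
orientation: [0.0, 0.33, 0.944, 0.0]
wrist_force: [-0.4, -0.3, 0.2]
finger_gap: 0.03
```

```bash
python3 - <<'E'
from station import *
from h import *
s=get_state()
print(s["t"],s["position"],s["wrist_force"],w2s(s["position"]))
c=capture("side");cv2.imwrite("pics/side2.png",c["frame"][160:360,200:440].repeat(3,0).repeat(3,1))
c=capture("top");cv2.imwrite("pics/top2.png",cv2.resize(c["frame"][170:300,220:390],None,fx=4.6,fy=4.6))
E
```

```text
5.325 [0.49585784 0.02180277 0.04617071] [-0.37315659 -0.28020748  0.18725403] [-59.64741475  70.86935352]
```

View pics/side2.png

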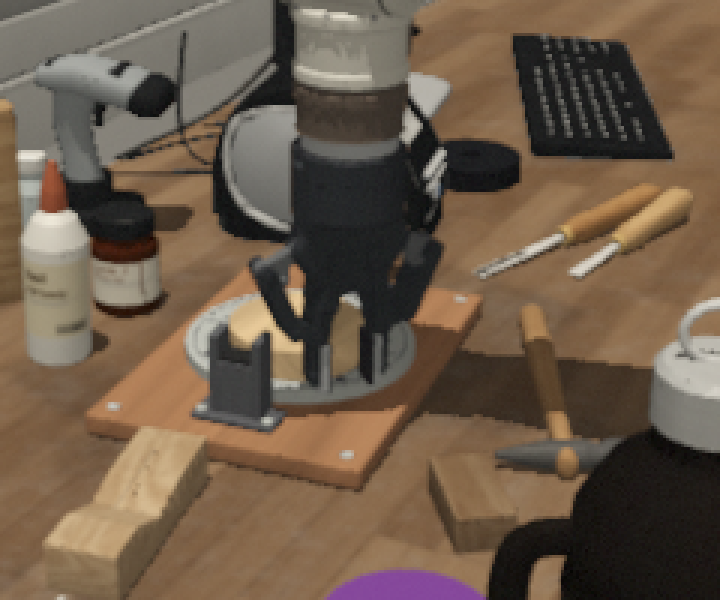

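View pics/top2.png

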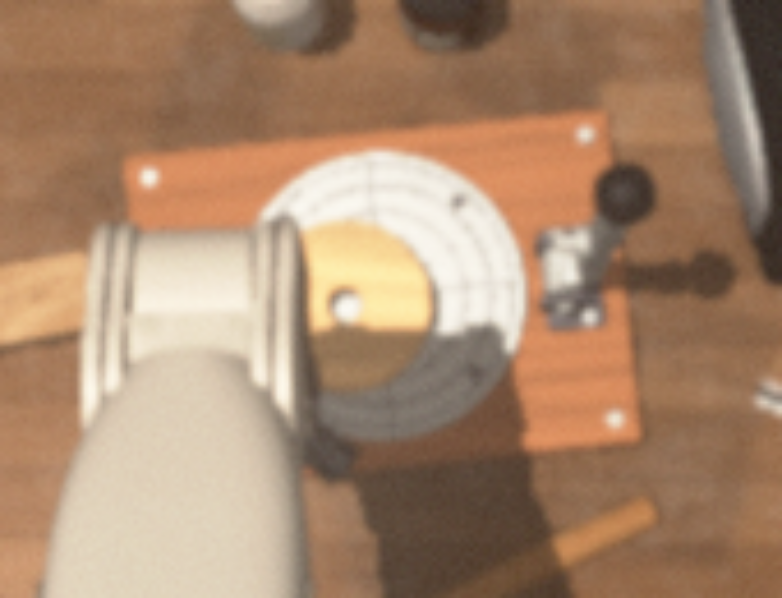

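The pads stand beside the blank at (320–380, 370), with one knuckle near the top of the fork but clear of it. I'll push along d1, which is tool −x.

Call:
{"name": "arm_command", "arguments": {
  "commands": [
    [[-0.6,0,0,0,0,0],[-1.1,0,0,0,0,0],[-1.5,0,0,0,0,0],[-1.8,0,0,0,0,0],[-2.1,0,0,0,0,0],[-2.4,0,0,0,0,0],[-2.7,0,0,0,0,0],[-3.0,0,0,0,0,0],[-3.2,0,0,0,0,0],[-3.2,0,0,0,0,0]]
  ]
}}

```text
t: 6.68
position: [0.5214, 0.0016, 0.0465]
orientation: [0.001, 0.33, 0.944, 0.0]
wrist_force: [0.1, 1.5, -0.9]
finger_gap: 0.0301
```

Call:
{"name": "arm_command", "arguments": {
  "commands": [
    [[1,0,0,0,0,0],[3,0,0,0,0,0],[3,0,-4,0,0,0],[3,0,-9,0,0,0],[3,0,-14,0,0,0],[3,6,-14,0,0,0],[3,12,-14,0,0,0],[3,14,-14,0,0,0],[3,14,-14,0,0,0]]
  ]
}}

```text
t: 7.8
position: [0.585, 0.1312, 0.1858]
orientation: [0.001, 0.329, 0.944, -0.0]
wrist_force: [-0.6, 0.6, -0.6]
finger_gap: 0.0297
```

```bash
cat > look.py <<'E'
from station import *
from h import *
import sys
n=sys.argv[1];s=get_state();print(s["t"],s["position"],w2s(s["position"]))
c=capture("top");pickle.dump(c,open(n+".pkl","wb"))
im=rect(c,O,.052);q=None
m=comp(*(lambda m:(m,cv2.findNonZero(m)[0][0]))(masks({"frame":im})[0])) if 0 else None
hs=cv2.cvtColor(im,cv2.COLOR_BGR2HSV)
bm=((hs[...,1]>65)&(hs[...,0]>=15)&(hs[...,0]<=32)).astype(np.uint8)
k,l,st,ce=cv2.connectedComponentsWithStats(bm)
H,W=bm.shape
best=min((i for i in range(1,k) if st[i,4]>5000),key=lambda i:np.hypot(*(ce[i]-[W/2,H/2])))
px=.0004;x=O[0]-(ce[best][1]-H/2)*px;y=O[1]-(ce[best][0]-W/2)*px
q=np.array([x,y,.05]);print("centroid stand",w2s(q).round(1))
for _ in range(4): q,e=edgefit(im,O,q[:2],.05,sc=sat)
print("blank circle",q.round(4),e.round(5),"stand mm",w2s(q).round(1))
imp=rect(c,O,.028);p=[*O]
for _ in range(3): p,e=edgefit(imp,O,p[:2],.085,sc=sat)
print("plate",p.round(4),e.round(5),"diff stand",w2s(q[:2]-p[:2]+O).round(1))
cv2.imwrite(f"pics/{n}.png",im)
E
python3 look.py look1
```

```text
7.8 [0.58504706 0.13120521 0.18581738] [ 41.43919831 169.38385508]
centroid stand [3.3 3.1]
blank circle [ 0.5652 -0.0362  0.0504] 0.00057 stand mm [2.6 5.3]
plate [ 0.563  -0.0425  0.0857] 0.00069 diff stand [2.9 6. ]
```

View pics/look1.png

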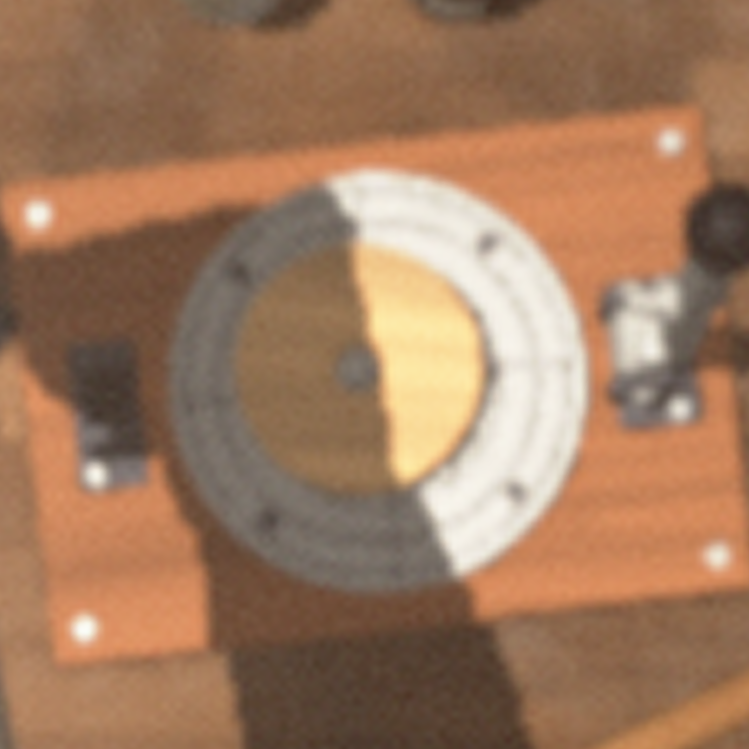

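```bash
python3 - <<'E'
from station import *
from h import *
s=get_state()
print(goto(s,[*s2w(45.7,65.3),.15],61.55))
c=pickle.load(open("look1.pkl","rb"))
for u in ([280,165],[316,166]): print(w2s(unproj(c,[u],.1)[0]))
E
```

```text
[-7.650e+00 -6.920e+00  3.600e+00  2.000e-02  8.000e-02  7.992e+01]
[176.8879211   39.27800983]
[164.90219082 -54.26970801]
```

Call:
{"name": "arm_command", "arguments": {
  "commands": [
    [[-2,-2,0,0,0,10],[-4,-4,0,0,0,20],[-6,-6,0,0,0,31],[-7.7,-6.9,0,0,0,41],[-7.7,-6.9,1,0,0,51],[-7.7,-6.9,2,0,0,62],[-7.7,-6.9,3,0,0,72],[-7.7,-6.9,3.6,0,0,80],[-7.7,-6.9,3.6,0,0,80]]
  ]
}}

```text
t: 8.98
position: [0.6001, 0.027, 0.1497]
orientation: [0.0, 0.859, 0.511, -0.001]
wrist_force: [0.3, 0.4, -0.3]
finger_gap: 0.0301
```

```bash
python3 - <<'E'
from station import *
from h import *
s=get_state()
print(s["t"],s["position"],goto(s,[*s2w(45.7,65.3),.05],61.55))
E
```

```text
8.975 [0.60013677 0.02701608 0.14970211] [ 0.18  0.03  9.97 -0.03  0.11 -0.07]
```

Call:
{"name": "arm_command", "arguments": {
  "commands": [
    [[0.2,0,3,0,0,0],[0.2,0,6,0,0,0],[0.2,0,8.5,0,0,0],[0.2,0,10,0,0,0],[0.2,0,10,0,0,0],[0.2,0,10,0,0,0]]
  ]
}}

```text
t: 9.72
position: [0.6018, 0.0285, 0.0509]
orientation: [0.001, 0.859, 0.511, -0.0]
wrist_force: [-0.1, 0.3, 1.3]
finger_gap: 0.03
```

Call:
{"name": "arm_command", "arguments": {
  "commands": [
    [[-0.4,0,0,0,0,0],[-0.8,0,0,0,0,0],[-1.1,0,0,0,0,0],[-1.4,0,0,0,0,0],[-1.6,0,0,0,0,0],[-1.8,0,0,0,0,0],[-2.0,0,0,0,0,0],[-2.0,0,0,0,0,0],[-2.0,0,0,0,0,0]]
  ]
}}

```text
t: 10.85
position: [0.5922, 0.0109, 0.051]
orientation: [0.001, 0.859, 0.511, -0.0]
wrist_force: [0.9, 0.1, 0.9]
finger_gap: 0.0297
```

Call:
{"name": "arm_command", "arguments": {
  "commands": [
    [[1,0,0,0,0,0],[2.5,0,0,0,0,0],[2.5,0,-4,0,0,0],[2.5,0,-9,0,0,0],[2.5,0,-14,0,0,0],[8,0,-14,0,0,0],[14,0,-14,0,0,0],[17,0,-14,0,0,0],[17,0,-14,0,0,0]]
  ]
}}

```text
t: 11.98
position: [0.6736, 0.1641, 0.1894]
orientation: [0.001, 0.858, 0.513, -0.0]
wrist_force: [-0.0, 0.8, -0.1]
finger_gap: 0.0298
```

```bash
python3 look.py look2
```

```text
11.975 [0.6735965  0.16411726 0.18938671] [133.16494076 191.98021878]
centroid stand [-0.7 -1.4]
blank circle [ 0.5613 -0.0409  0.0505] 0.00053 stand mm [-1.8  1.1]
plate [ 0.5632 -0.0424  0.0859] 0.0006 diff stand [-1.7  1.7]
```

View pics/look2.png

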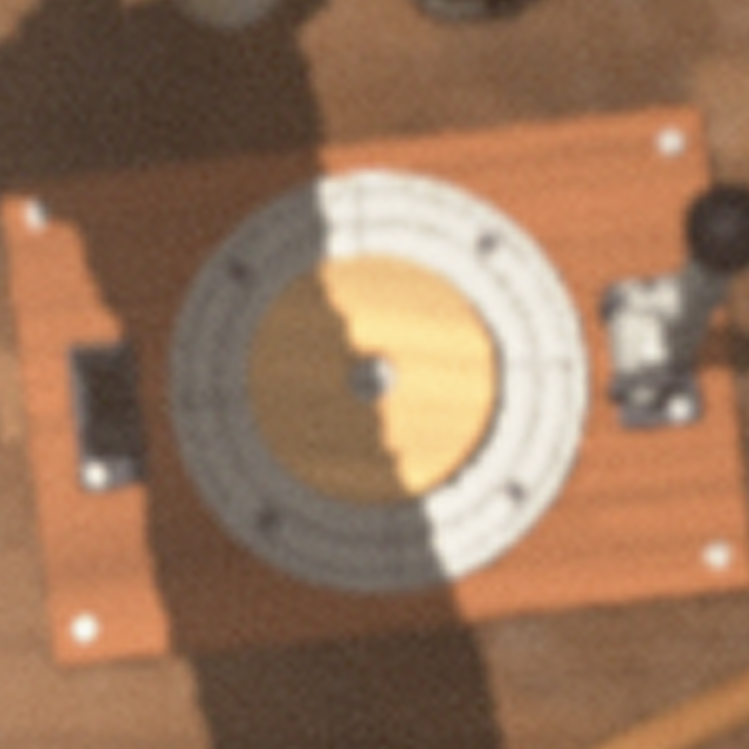

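The blank is 2.4 mm off, already within tolerance. One more small tap along d1 should centre it better.

```bash
python3 - <<'E'
from station import *
from h import *
s=get_state()
print(goto(s,[*s2w(-49.7,52.2),.15],141.55))
E
```

```text
[-2.174e+01 -7.040e+00  4.010e+00 -7.000e-02  1.400e-01 -7.990e+01]
```

Call:
{"name": "arm_command", "arguments": {
  "commands": [
    [[-5,-1.5,0,0,0,-10],[-10,-3,0,0,0,-20],[-15,-5,0,0,0,-31],[-19,-6,0,0,0,-41],[-21.7,-7,0,0,0,-51],[-21.7,-7,2,0,0,-62],[-21.7,-7,4,0,0,-72],[-21.7,-7,4,0,0,-80],[-21.7,-7,4,0,0,-80]]
  ]
}}

```text
t: 13.15
position: [0.5076, 0.0038, 0.1502]
orientation: [-0.0, 0.33, 0.944, -0.001]
wrist_force: [-0.1, 0.2, -0.5]
finger_gap: 0.0298
```

```bash
python3 - <<'E'
from station import *
from h import *
s=get_state()
print(s["t"],s["position"],goto(s,[*s2w(-49.7,52.2),.05],141.55),goto(s,[*s2w(-38.9,41.4),.05],141.55))
E
```

```text
13.15 [0.50764587 0.0037557  0.15020542] [ 0.03  0.09 10.02 -0.16  0.05 -0.08] [-1.5   0.09 10.02 -0.16  0.05 -0.08]
```

Call:
{"name": "arm_command", "arguments": {
  "commands": [
    [[0.1,0.1,3,-0.2,0,0],[0.1,0.1,6,-0.2,0,0],[0.1,0.1,8.5,-0.2,0,0],[0.1,0.1,10,-0.2,0,0],[0.1,0.1,10,-0.2,0,0],[-0.4,0.1,10,-0.2,0,0],[-0.8,0.1,10,-0.2,0,0],[-1.1,0.1,10,-0.2,0,0],[-1.3,0.1,10,-0.2,0,0],[-1.5,0.1,10,-0.2,0,0]]
  ]
}}

```text
t: 14.4
position: [0.5196, -0.0048, 0.0503]
orientation: [0.0, 0.33, 0.944, 0.0]
wrist_force: [-2.3, 1.6, 2.1]
finger_gap: 0.03
```

Call:
{"name": "arm_command", "arguments": {
  "commands": [
    [[0,0,0,0,0,0],[0,0,0,0,0,0],[1,0,0,0,0,0],[2.5,0,0,0,0,0],[2.5,0,-4,0,0,0],[2.5,0,-9,0,0,0],[2.5,6,-14,0,0,0],[3,12,-14,0,0,0],[3,16,-14,0,0,0],[3,16,-14,0,0,0]]
  ]
}}

```text
t: 15.65
position: [0.5962, 0.1425, 0.1895]
orientation: [-0.0, 0.328, 0.945, 0.001]
wrist_force: [-0.5, -0.5, -0.6]
finger_gap: 0.0299
```

```bash
python3 look.py look3
```

```text
15.65 [0.59618296 0.14250346 0.18950718] [ 53.79120848 179.33808229]
centroid stand [ 0.6 -3.9]
blank circle [ 0.563  -0.0426  0.0506] 0.00053 stand mm [-0.3 -0.8]
plate [ 0.5632 -0.0423  0.0859] 0.0007 diff stand [-0.2 -0.2]
```

View pics/look3.png

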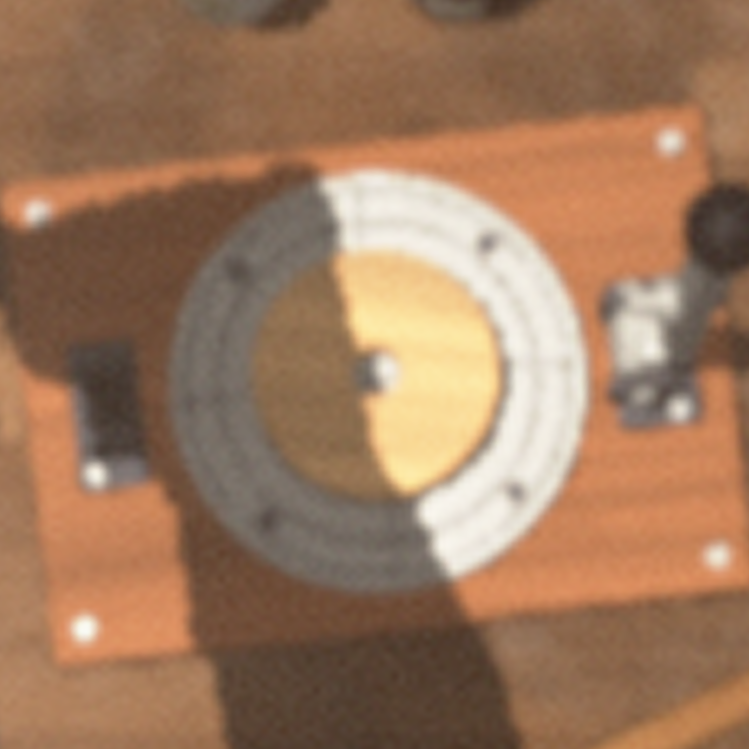

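The blank is centred to about 0.3 mm by the circle fit, and the rings around it look even. Next I measure the arm's angle and go to the knob.

```bash
python3 - <<'E'
from station import *
from h import *
from scipy.optimize import minimize_scalar
s=get_state()
for n in("top","side"):
    c=capture(n)
    m=mark_of(c,"press_knob");b=boxes_of(c,"press_knob")
    print(n,[(x["point"],x["confidence"]) for x in m][:2],b[:1])
    if m:
        u,v=m[0]["point"][::-1]
        def f(q):
            y=-105+252*np.cos(q)-15.5*np.sin(q);z=56+252*np.sin(q)+15.5*np.cos(q)
            return np.hypot(*(project(c,[*s2w(0,y),z/1000])-[u,v]))
        r=minimize_scalar(f,bounds=(1.2,2),method="bounded");print(r.x,r.fun)
    if n=="top":
        g=c["frame"].max(2);
        l=(g[190:235,335:375]<70).astype(np.uint8);k,L,st,ce=cv2.connectedComponentsWithStats(l);print(st,ce+[335,190])
print(goto(s,[*s2w(2.9,-50),.30],96.55))
E
```

```text
top [([212.4, 356.5], 0.62)] [{'bbox': [248.8, 190.4, 114.1, 84.4], 'confidence': 0.72}]
1.618134088057317 0.5874680623740306
[[   0    0   40   45 1743]
 [  16   17   10   11   57]] [[354.45381526 211.99598394]
 [355.9122807  212.12280702]]
side [([278.2, 221.5], 0.74), ([133.8, 322.7], 0.6)] [{'bbox': [309.9, 127.1, 19.4, 120.5], 'confidence': 0.58}]
1.2000043647682188 154.5066064460634
[-12.55 -19.63 -11.06  -0.06  -0.05  45.11]
```

Call:
{"name": "arm_command", "arguments": {
  "commands": [
    [[0,0,-5,0,0,8],[0,0,-10,0,0,16],[-2,-4,-11,0,0,25],[-6,-9,-11,0,0,34],[-9,-14,-11,0,0,42],[-11,-18,-11,0,0,45],[-12.5,-19.6,-11,0,0,45],[-12.5,-19.6,-11,0,0,45],[-12.5,-19.6,-11,0,0,45]]
  ],
  "claw": 0.3
}}

```text
t: 17.12
position: [0.5706, -0.0924, 0.3005]
orientation: [-0.0, 0.666, 0.746, 0.001]
wrist_force: [-0.4, 0.5, -0.4]
finger_gap: 0.0594
```

```bash
python3 - <<'E'
from station import *
from h import *
s=get_state()
print(s["t"],s["position"],s["finger_gap"],w2s(s["position"]),s["joint_pos"])
q=1.605
y=-105+252*np.cos(q)-15.5*np.sin(q);z=56+252*np.sin(q)+15.5*np.cos(q);print(y,z)
print(goto(s,[*s2w(2.9,y),z/1000-.008],96.55))
c=capture("side");cv2.imwrite("pics/side3.png",c["frame"][60:360,180:480].repeat(2,0).repeat(2,1))
E
```

```text
17.125 [ 0.57063362 -0.0923939   0.30054759] 0.059395269223136024 [  1.61383946 -51.1116146 ] [-1.61224468e-01  3.87959022e-01  3.60134615e-01  1.54302615e+00
  1.38928677e-03  1.29666165e+00]
-129.10857936031044 307.3225545016356
[-7.8   0.14  0.11  0.02 -0.08 -0.08]
```

View pics/side3.png

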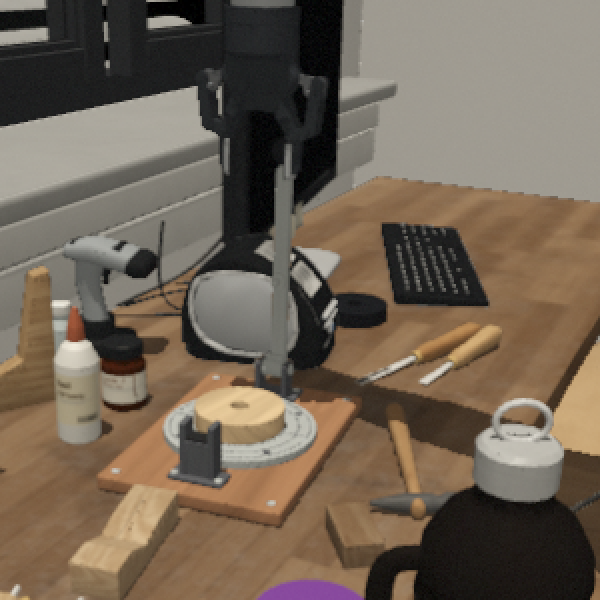

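The gripper is in front of the knob, with the fingers at about (225, 150) and (305, 140). The knob is hidden behind the right finger, which fits the perspective. I'll slide back to straddle it.

Call:
{"name": "arm_command", "arguments": {
  "commands": [
    [[-2,0.1,0.1,0,0,0],[-4,0.1,0.1,0,0,0],[-5.5,0.1,0.1,0,0,0],[-7,0.1,0.1,0,0,0],[-7.8,0.1,0.1,0,0,0],[-7.8,0.1,0.1,0,0,0],[-7.8,0.1,0.1,0,0,0]]
  ]
}}

```text
t: 18.05
position: [0.5805, -0.1691, 0.2995]
orientation: [-0.0, 0.666, 0.746, 0.001]
wrist_force: [-0.1, -0.1, 0.3]
finger_gap: 0.0597
```

```bash
python3 - <<'E'
from station import *
from h import *
s=get_state()
print(s["t"],s["position"],s["wrist_force"],w2s(s["position"]))
c=capture("side");cv2.imwrite("pics/side4.png",c["frame"][60:360,180:480].repeat(2,0).repeat(2,1))
E
```

```text
18.05 [ 0.58050593 -0.16912802  0.29945969] [-0.05706015 -0.05401485  0.3161824 ] [   2.66863134 -128.47100167]
```

View pics/side4.png

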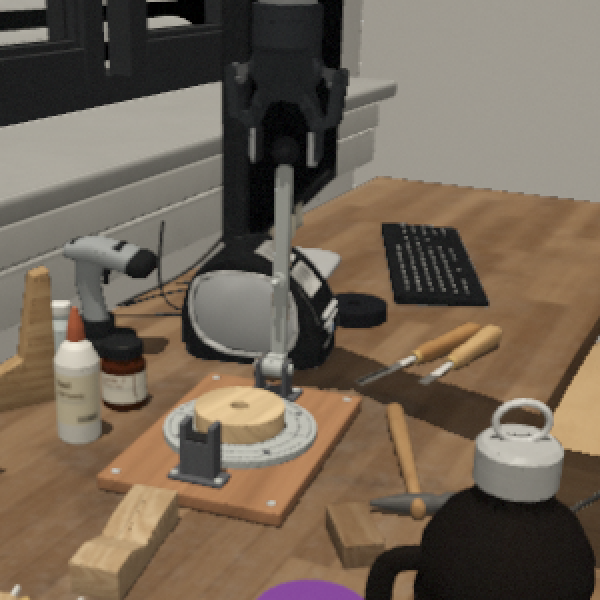

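The knob at (285, 150) lies between the pads at x 253 and 311. I'll close on it gently.

Call:
{"name": "arm_command", "arguments": {
  "commands": [
    [[0,0,0.2,0,0,0],[0,0,0.2,0,0,0],[0,0,0.2,0,0,0],[0,0,0.2,0,0,0],[0,0,0.2,0,0,0],[0,0,0.2,0,0,0]]
  ],
  "claw": 1,
  "force": 25
}}

```text
t: 18.85
position: [0.5795, -0.1687, 0.2975]
orientation: [-0.001, 0.666, 0.746, 0.0]
wrist_force: [-5.8, 1.1, 2.6]
finger_gap: 0.0307
```

```bash
python3 - <<'E'
from station import *
from h import *
s=get_state()
print(s["t"],s["position"],s["wrist_force"],w2s(s["position"]),s["finger_gap"])
K=lambda q:np.array([252*np.cos(q)-15.5*np.sin(q),252*np.sin(q)+15.5*np.cos(q)])
q0=1.605
for q in np.arange(1.5,-.05,-.1):
    print(round(q,2),((K(q)-K(q0))/10).round(2))
E
```

```text
18.85 [ 0.57954377 -0.16867734  0.29751061] [-5.82496484  1.10172053  2.57369524] [   1.76416689 -127.91350648] 0.030686770750049847
1.5 [2.65 0.11]
1.4 [ 5.17 -0.04]
1.3 [ 7.66 -0.44]
1.2 [10.1  -1.08]
1.1 [12.46 -1.97]
1.0 [14.72 -3.09]
0.9 [16.86 -4.43]
0.8 [18.86 -5.97]
0.7 [20.69 -7.71]
0.6 [22.33 -9.62]
0.5 [ 23.78 -11.69]
0.4 [ 25.02 -13.89]
0.3 [ 26.03 -16.2 ]
0.2 [ 26.8  -18.61]
0.1 [ 27.33 -21.07]
-0.0 [ 27.61 -23.58]
```

Call:
{"name": "arm_command", "arguments": {
  "commands": [
    [[1.2,-0.1,0,0,0,0],[2.6,-0.1,-0.1,0,0,0],[5.2,-0.1,0,0,0,0],[7.7,-0.1,0.4,0,0,0],[10.1,-0.1,1.1,0,0,0],[12.5,-0.1,2,0,0,0],[14.7,-0.1,3.1,0,0,0],[16.9,-0.1,4.4,0,0,0],[18.9,-0.1,6,0,0,0],[18.9,-0.1,6,0,0,0]]
  ]
}}

```text
t: 20.1
position: [0.5575, 0.0228, 0.2369]
orientation: [-0.002, 0.664, 0.748, 0.002]
wrist_force: [3.5, 2.2, -1.1]
finger_gap: 0.0302
```

```bash
python3 - <<'E'
from station import *
from h import *
s=get_state()
print(s["t"],s["position"],s["wrist_force"],w2s(s["position"]),s["finger_gap"])
c=capture("side");cv2.imwrite("pics/side5.png",c["frame"][60:360,180:480].repeat(2,0).repeat(2,1))
# remaining in tool axes relative to pose at start of swing
st=w2s([.5795437,-.16867734]);p=w2s(s["position"])
print("done",(p-st)/10,(s["position"][2]-.2975)*100)
K=lambda q:np.array([252*np.cos(q)-15.5*np.sin(q),252*np.sin(q)+15.5*np.cos(q)])
for q in np.arange(.7,-.05,-.1):
    k=(K(q)-K(1.605))/10-[(p-st)[1]/10,(s["position"][2]-.2975)*100]
    print(round(q,2),k.round(2))
E
```

```text
20.1 [0.55746524 0.02283579 0.23693445] [ 3.54836995  2.24425983 -1.08100063] [ 1.67569665 64.86806167] 0.03019682489696458
done [-8.83961449e-03  1.92781563e+01] -6.05655484493646
0.7 [ 1.41 -1.66]
0.6 [ 3.06 -3.57]
0.5 [ 4.5  -5.63]
0.4 [ 5.74 -7.83]
0.3 [  6.75 -10.15]
0.2 [  7.52 -12.55]
0.1 [  8.05 -15.02]
0.0 [  8.33 -17.53]
```

View pics/side5.png

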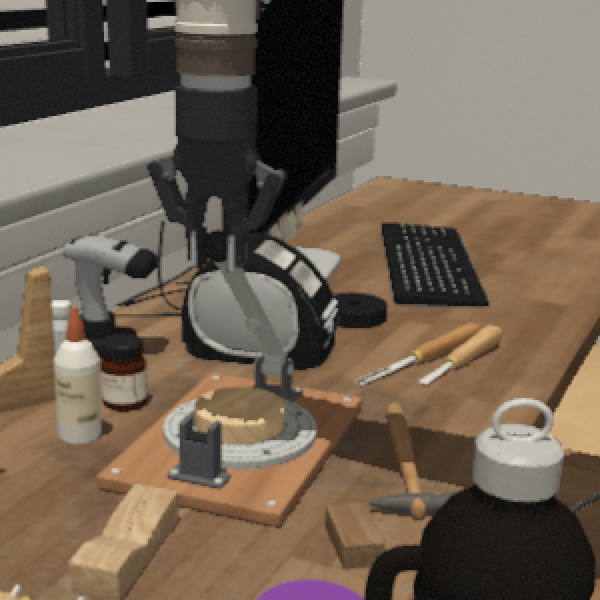

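The arm is following, with the knob held at about (213, 245). I'll continue down.

Call:
{"name": "arm_command", "arguments": {
  "commands": [
    [[1.4,0,1.7,0,0,0],[3,0,3.6,0,0,0],[4.5,0,5.6,0,0,0],[5.7,0,7.8,0,0,0],[6.7,0,10.1,0,0,0],[7.5,0,12.5,0,0,0],[8,0,15,0,0,0],[8.2,0,16.8,0,0,0],[8.3,0,17.5,0,0,0],[8.3,0,17.6,0,0,0]]
  ]
}}

```text
t: 21.4
position: [0.5479, 0.1071, 0.0618]
orientation: [-0.003, 0.664, 0.748, 0.003]
wrist_force: [1.4, 5.6, -0.4]
finger_gap: 0.0302
```

```bash
python3 - <<'E'
from station import *
from h import *
s=get_state()
print(s["t"],s["position"],s["wrist_force"],w2s(s["position"]),s["finger_gap"])
c=capture("side");cv2.imwrite("pics/side6.png",c["frame"][160:360,200:440].repeat(3,0).repeat(3,1))
E
```

```text
21.4 [0.54790986 0.10706218 0.06177782] [ 1.44122799  5.57346346 -0.37967235] [  1.7904024  149.63465629] 0.030158269960687815
```

View pics/side6.png

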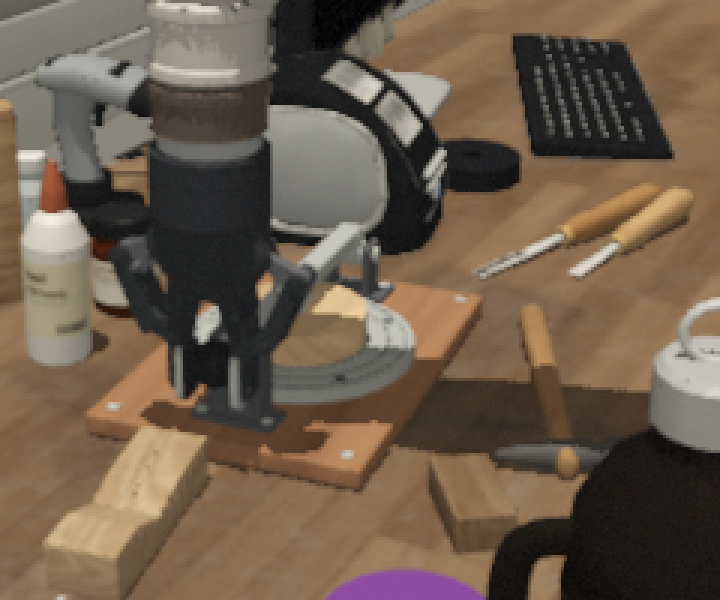

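The bar is at the fork and the knob is at (205, 365). I'll press down a little to seat it.

Call:
{"name": "arm_command", "arguments": {
  "commands": [
    [[0,0,0.3,0,0,0],[0,0,0.5,0,0,0],[0,0,0.5,0,0,0]]
  ]
}}

```text
t: 21.82
position: [0.5479, 0.1073, 0.0573]
orientation: [-0.003, 0.664, 0.748, 0.003]
wrist_force: [0.3, 4.3, 4.1]
finger_gap: 0.0304
```

Call:
{"name": "arm_command", "arguments": {
  "commands": [
    [[0,0,-0.2,0,0,0],[0,0,-0.2,0,0,0],[0,0,-0.2,0,0,0],[0,0,-0.2,0,0,0]]
  ],
  "claw": 0.4
}}

```text
t: 22.32
position: [0.5477, 0.1071, 0.0591]
orientation: [-0.003, 0.664, 0.748, 0.003]
wrist_force: [0.9, -0.4, -0.0]
finger_gap: 0.0513
```

Call:
{"name": "arm_command", "arguments": {
  "commands": [
    [[0,0,-2,0,0,0],[0,0,-5,0,0,0],[0,0,-8,0,0,0],[0,0,-8,0,0,0]]
  ]
}}

```text
t: 22.82
position: [0.5497, 0.1067, 0.1417]
orientation: [-0.001, 0.664, 0.748, 0.005]
wrist_force: [0.2, 0.1, -0.2]
finger_gap: 0.0513
```

Call:
{"name": "arm_command", "arguments": {
  "commands": [
    [[0,0,0,0,0,0],[0,0,0,0,0,0],[0,0,0,0,0,0],[0,0,0,0,0,0],[0,0,0,0,0,0],[0,0,2,0,0,0],[0,0,3,0,0,0],[0,0,3.5,0,0,0]]
  ],
  "claw": 1
}}

```text
t: 23.82
position: [0.5495, 0.1069, 0.106]
orientation: [-0.001, 0.664, 0.748, 0.005]
wrist_force: [-1.1, 1.1, -0.3]
finger_gap: 0.0001
```

Call:
{"name": "arm_command", "arguments": {
  "commands": [
    [[0,0,0.3,0,0,0],[0,0,0.5,0,0,0],[0,0,0.7,0,0,0],[0,0,0.8,0,0,0],[0,0,0.9,0,0,0],[0,0,0.9,0,0,0]]
  ]
}}

```text
t: 24.58
position: [0.5498, 0.1071, 0.0982]
orientation: [-0.001, 0.664, 0.748, 0.005]
wrist_force: [-2.3, -0.5, 6.3]
finger_gap: -0.0004
```

Call:
{"name": "arm_command", "arguments": {
  "commands": [
    [[0,0,0.1,0,0,0],[0,0,0.2,0,0,0],[0,0,0.2,0,0,0]]
  ]
}}

```text
t: 24.95
position: [0.5498, 0.1071, 0.0981]
orientation: [-0.001, 0.664, 0.748, 0.006]
wrist_force: [-4.8, -0.5, 10.6]
finger_gap: -0.0001
```

The knob did not move as the force rose to 10.6 N, so the arm is on its stop. I'll withdraw and look.

Call:
{"name": "arm_command", "arguments": {
  "commands": [
    [[0,0,-2,0,0,0],[0,0,-6,0,0,0],[0,0,-12,0,0,0],[6,0,-15,0,0,0],[12,0,-15,0,0,0],[18,-6,-15,0,0,0],[22,-12,-15,0,0,0],[22,-16,-15,0,0,0],[22,-16,-15,0,0,0]]
  ]
}}

```text
t: 26.08
position: [0.3604, 0.3055, 0.2488]
orientation: [-0.001, 0.662, 0.749, 0.005]
wrist_force: [1.1, 0.2, 0.1]
finger_gap: -0.0004
```

```bash
python3 look.py look4; python3 - <<'E'
from station import *
from h import *
s=get_state();print(s["position"],s["wrist_force"])
c=capture("side");cv2.imwrite("pics/side7.png",c["frame"][160:360,200:440].repeat(3,0).repeat(3,1))
for n,q in(("down",0),):
    print("expected knob",project(c,[*s2w(0,147),.0715]),project(c,[*s2w(0,147),.0775]))
print([(x["point"],x["confidence"]) for x in mark_of(c,"press_knob")])
for t in("glue_bottle","mallet","offcut","sand_block","varnish_jar"):
    print(t,[b["bbox"] for b in boxes_of(c,t)][:1])
E
```

```text
26.075 [0.36035078 0.30550167 0.24881593] [-161.90837567  368.17378034]
centroid stand [-25.1  -0.6]
blank circle [ 0.5248 -0.0457  0.0518] 0.00319 stand mm [-38.6   0.5]
plate [ 0.5631 -0.0419  0.0859] 0.00053 diff stand [-38.5   0.5]
[0.36182583 0.30571582 0.2491981 ] [-0.14979258  0.21861846  0.31490787]
expected knob [272.41029149 283.25837785] [272.36295894 280.48402824]
[([285.2, 268.2], 0.73), ([336.7, 240.8], 0.43)]
glue_bottle [[208.3, 212.6, 23.7, 68.6]]
mallet [[362.0, 261.9, 45.2, 60.0]]
offcut [[210.2, 301.1, 59.9, 61.7]]
sand_block [[341.3, 311.8, 35.4, 29.3]]
varnish_jar [[234.8, 226.5, 19.0, 39.8]]
```

View pics/side7.png

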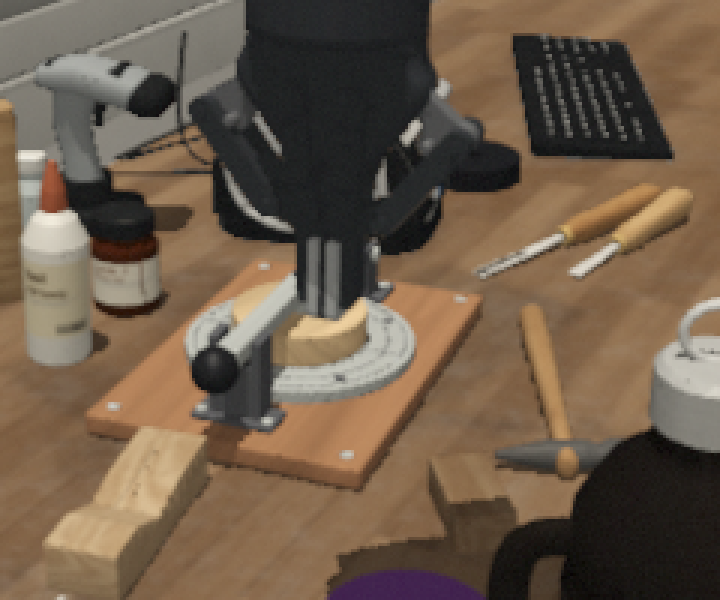

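View pics/look4.png

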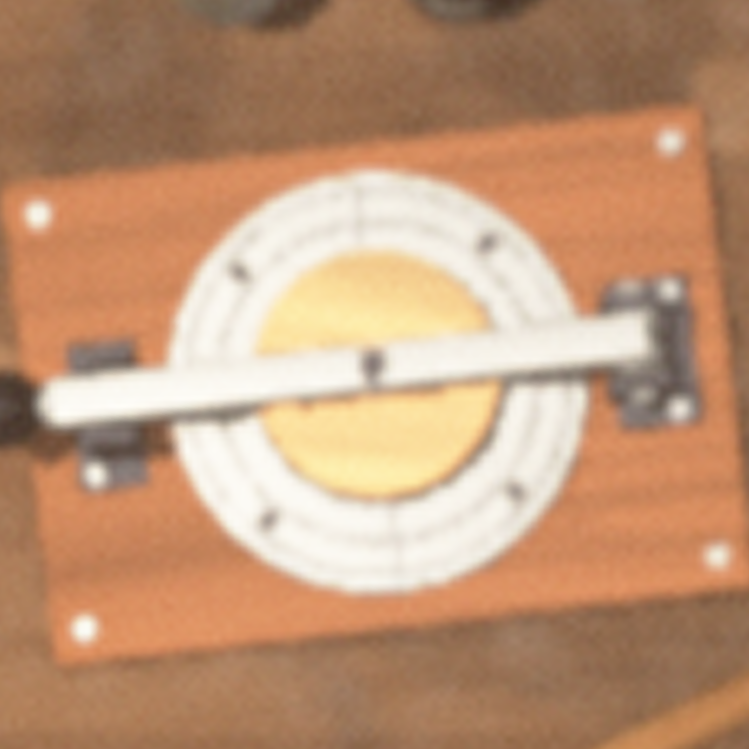

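The side picture shows the knob at about (271, 283); the expected pixel for fully down is (272, 283). The circle fit in that script started from a blob the bar had split in two, so I refit without the part the bar covers.

```bash
python3 - <<'E'
from station import *
from h import *
c=pickle.load(open("look4.pkl","rb"));im=rect(c,O,.052)
ang=[a for a in range(0,360,3) if abs((a-96.5+90)%180-90)>24]
q=[*O]
for _ in range(4): q,e=edgefit(im,O,q[:2],.05,sc=sat,ang=ang)
imp=rect(c,O,.028);p=[*O]
a2=[a for a in range(0,360,3) if abs((a-96.5+90)%180-90)>14]
for _ in range(3): p,e2=edgefit(imp,O,p[:2],.085,sc=sat,ang=a2)
print(q,e,p,e2,w2s(q[:2]-p[:2]+O))
close_job()
E
```

```text
[ 0.56279158 -0.04274142  0.0501931 ] 0.0004027454691691752 [ 0.56310157 -0.04194411  0.08593354] 0.0005417203963270223 [-0.39891644 -0.75674616]
the job is handed in; nothing more can be done
```

The blank is centred and the hold-down arm is fully down in its fork. I handed the job in at about 26 s of the 67 s allowed.

**What I did:** I slid the wooden blank along the plate with three light oblique pushes from the fork side, using the partly closed fingers. I then backed off and checked it with the arm still up. After that I gripped the knob, swung the arm down and pressed on the knob to seat it. I withdrew the gripper before handing in.

**Last checks:**
- **Centring:** the blank measured about 0.3 mm off centre before the swing and about 0.9 mm off after it; the limit is 5 mm.
- **Arm:** the knob did not move when I pressed it with 10.6 N, and it sat at 71 mm, the height it should have with the arm down. Its position in the side picture also matched fully down.
- **Nose:** the nose cannot be seen under the bar. That it stands in the hole follows from the arm being on its stop and the blank being centred.
- **Bystanders:** they look unmoved in the pictures, but I did not measure how far they had shifted.

**Checks that failed or disagreed:**
- **First final circle fit:** it failed because the bar split the blank in the picture. I refitted the circle without the part the bar covers.
- **Network's knob mark:** at the end it was wrong, about 20 pixels off, so I used my own reading of the picture.
- **First approach:** it ran the last joint to its limit, so I turned the gripper the other way round.

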